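Third hand at the indexing turntable

TASK

Turn the round steel turntable by its black peg, counter-clockwise seen from above, until it comes up against its end stop. Then fetch the aluminium angle bracket, set it flat and lightly on the turntable with its upright flange square to and centred on the sprung backstop pad, and press it against the pad so that the pad takes a steady push of about 10 newtons for me to bolt it down: keep that push for at least three seconds and finish while still holding it so, without letting go. Leave everything else on the bench where it is.

Things in the scene. Friction and masses are not known exactly. Their poses are not given: they have to be found in the camera images.
- indexer: fixed grey base of the turntable, bolted down: 210 mm across, 34 mm high, with two low ears (270 mm over the ears, 50 mm wide, 12 mm high); origin at the centre of its underside, on the turntable axis; the disc turns on top of it
- turntable (a joint): angle of the turntable in its base: grows counter-clockwise seen from above, from 0 to the hard end stop at 1.571, starts between 0 and 0.6; stays where it is left (friction about 0.6 N m)
- deck (a point): centre of the flat top of the turntable (steel disc, 250 mm diameter, 20 mm thick), on its axis, 56 mm above the bench. Axes turn with the disc: z up, +x towards the backstop. In this frame the peg is at x -75, y -75 mm and a fixed fence block, 110 mm wide, 50 mm high, lies at x 87 to 107 mm behind the sprung pad. At the end stop +x points away from the robot within 0.3 rad
- peg_top (a point): centre of the top of the turntable's black peg: upright round knob 22 mm in diameter, its top 56 mm above the deck and its black part reaching down to 14 mm above the deck (a 12 mm steel shank below that)
- pad: sprung backstop pad: aluminium plate 10 mm thick, 90 wide, 44 high, in front of the fence block; axes as deck. Origin: foot of the middle of its front (pressed) face, 2 mm above the deck, at deck x 55 mm, y 0 when free. Slides along deck +x: starts to move at 4 N, then 0.8 N more per mm, so 10 N is 7.5 mm in; bottoms out hard at 16 mm. Leaning down on the deck adds friction, not pad force
- bracket: aluminium angle bracket, 0.15 to 0.3 kg; origin centre of underside, z up. Foot 64 (x) by 60 (y) by 8 mm. Upright flange 60 wide, 50 high, its outer face at x +32 mm goes to the pad. Rib along x from -32 to +24, 10 mm thick, centred on y 0, top at 48 mm: grip it from above. Starts on the bench left or right of the turntable, +x within 0.6 rad of straight ahead
- hub: turned steel hub: flange 90 mm across and 14 mm thick with a 44 mm boss on top, 45 mm high overall; a bystander, to be left alone. Origin: centre of the underside
- bottle: green bottle, 60 mm across, 190 mm tall; a bystander, to be left alone. Origin: centre of the underside
- jar: clear jar with a steel cap, 64 mm across, 75 mm tall; a bystander, to be left alone. Origin: centre of the underside
- tape: roll of yellow tape lying flat, 90 mm across, 24 mm high; a bystander, to be left alone. Origin: centre of the underside
- socket_a: larger dark steel socket standing up, 26 mm across, 38 mm high; a bystander, to be left alone. Origin: centre of the underside
- socket_b: smaller dark steel socket standing up, 20 mm across, 32 mm high; a bystander, to be left alone. Origin: centre of the underside
- screwdriver: screwdriver with an orange handle lying near the robot's base; a bystander, to be left alone. Origin: near the tool's middle, x along the tool
- wrench: steel wrench lying near the robot's base; a bystander, to be left alone. Origin: near the tool's middle, x along the tool
Mind the look-alikes: they are no part of the job. What is shaped like the bracket but turquoise or yellow is not meant.

How it is judged (in metres and radians):
On the way, in this order (a step that is already met when the one before it is completed fails the run):
1. the turntable is turned to its end stop and left at rest, the bracket not yet on it (value of joint turntable above 1.52 rad and velocity of joint turntable below 0.05 rad/s and horizontal distance between bracket and deck above 0.15 m), for 0.2 s.
2. the bracket stands flat, square and centred on the pad and is pressed with a steady 6 to 15 N for 1.5 s (value of joint turntable above 1.52 rad and contact force between pad and bracket between 6 and 15 N and angle between bracket's own z axis and vertical below 0.07 rad and angle between the x axis of bracket and the x axis of deck, either way round below 0.09 rad and x of bracket in the frame of deck above 0 m and y of bracket in the frame of deck between -0.014 and 0.014 m and z of bracket in the frame of deck between -0.004 and 0.004 m and x of pad in the frame of bracket above 0.025 m and contact force between the fingers and bracket above 3 N and linear speed of bracket below 0.01 m/s), for 1.5 s.
At the end, for the whole second after the job is handed in: Still holding: turntable within 0.05 rad of its end stop; bracket flat on the deck (4 mm, 4 degrees), flange to the pad, square within 5 degrees, centred within 14 mm; it is pushed by the fingers and presses the pad with 6 to 15 N, at rest (all of step 2); the arm keeps its last pose, push and grip.
It fails at once if something else on the bench is shoved more than 30 mm (distance of any of hub, bottle, jar, tape, socket_a, socket_b, screwdriver, wrench from where it was at the start of the episode above 0.03 m).
It fails at once if a standing bystander is knocked over (angle between any of hub, bottle, jar, tape, socket_a, socket_b's own z axis and vertical above 0.5 rad).
It also fails if it takes over 69 s, if anything falls off the work surface, if the arm or the gripper's body presses on something with over 40 N, if the wrist force passes 120 N, or if a joint passes its speed limit or range.

ROBOT

A 6-joint arm with a two-finger parallel gripper is mounted at the origin on the work surface. World frame = base frame: x ahead of the robot, y to its left, z up, the work surface at z = 0. Lengths are in m, angles in degrees, forces in N, time in s.
With the tool pointing down it reaches from about 0.425 to 1.125 m from the base axis. Payload 14.9 kg.
Tool frame: the origin (TCP) lies between the finger pads; the fingertips stand 17 mm ahead of it and the grasp point (between the pads) lies 2 mm behind it; z points along the fingers, y is the line along which they close (so a half turn about z gives the same grasp; the last joint's range is limited). The gripper opens to 91 mm and grips with 3 to 60 N. Pads are 32 mm wide; open, the fingers measure 118 mm over their backs; the gripper's body (76 mm by 178 mm) begins 60 mm behind the grasp point.
Start: joints at [67.305, 21.709, 99.362, -0, 58.929, -1.908], TCP at [0.248, 0.654, 0.231] pointing down, gripper open.
Joint ranges: [-158.91, 158.91], [-42.39, 125.64], [0.06, 152.35], [-60.88, 240.88], [17.5, 164.5], [-176.32, 176.32]. Speed limits (degrees/s): [108.29, 108.29, 136.94, 180, 180, 180].

INTERFACE

Orientations are given as a 3x3 rotation matrix whose columns are the frame's x, y, z axes.
In Python, from rig import telemetry, eyes, ctrl gives the robot as it stands.
- The arm moves only by the tool arm_command, never from a script. Its arguments are lists of equal length, an entry for each row: "xyz": the shift along the tool's x, y, z in units of 0.2 m (1.0 is 0.2 m), a list of three; "delta_rot": the turn, a rotation vector about the tool's x, y, z in units of 90 degrees (1.0 is 90 degrees), a list of three; "hand": the opening, from -1 (shut) to 1 (fully open). In form: {"xyz": [[tx, ty, tz], ...], "delta_rot": [[ax, ay, az], ...], "hand": [hand, ...]}. A call has 1 to 20 rows; each row shifts and turns the commanded pose from where the row before left it, along the tool's axes as they then stand; what a row does not reach is not made up. A row lasts 1/12 s, in which the tool goes at most 41.7 mm and 7.16 degrees, less where a joint would pass 70% of its speed; a pose out of reach is approached as far as the arm can. A call with a number of a shift or a turn outside -1 to 1 is refused whole. A call with a gripper value outside its range is refused whole. The fingers move at their own pace and stop on an object; "grip_force" is the grip in N (left out, the last holds). Time passes only in rows, so rows that do not move let the fingers close. It gives the time, the measured TCP pose, the force, the opening and the grip force at its end, in the units of the state.
- telemetry.sense(): the state, without advancing time (a new reading comes with each control period).
- eyes.grab_frame(name): name is "scene" or "side" or "wrist"; returns a dict with "image" (384x512x3 uint8, red, green, blue), "vfov" (degrees; the focal length in pixels is half the picture's height over the tangent of half this angle, whatever the lens; pixels are square), "cx", "cy" (the principal point, pixels), "R" (3x3) and "t" (3): a world point X has camera coordinates R X + t. Camera axes: x right, y down, z forward; pixel columns grow to the right and rows downward; lengths in m; the calibration is good to about 2 mm. A picture is of the moment at which its call begins. There is no depth.
- ctrl.close_job(): hands the job in; it is judged then, once.
The state is a dict: "time": time; "q": joint angles; "dq": joint speeds; "joint_torque": joint torques, N m; "tcp_pos": TCP position; "orientation": TCP orientation; "wrist_force": force on the tool from outside, world axes, zero at the start; "ft_torque": the same for the moment, N m; "grip_width": opening from 0.0 (shut) to 1.0 (fully open); "gripper_force": force on a finger pad.
Only numpy, scipy, OpenCV 4.12 (cv2) and the standard library are available. Lean on these libraries where they do the work, as an engineer would, in place of code of your own. Each camera call takes 0.05 s, during which the arm holds its last target. There are 200 camera calls.

## Working session

There is one attempt and no reset: what is moved stays moved. The work goes in short steps, Python scripts to look and compute and a tool call to move; the robot and the scene stay as the last step left them, time stands still between calls to the robot, and variables do not carry over. Pictures are saved under pics/ and viewed, at most 10 in all, crops included, and the job is handed in when it is done.

Besides the shell and the picture viewer there is one more tool, called after ">>>" as name(argument=value, ...), one argument or row to a line, values as JSON. arm_command: Moves the arm, as the interface text tells. Shifts and turns lie within -1 to 1; 1 stands for 0.2 m of shift or 90 degrees of turn. Its arguments: {"type":"object","properties":{"xyz":{"type":"array"},"delta_rot":{"type":"array"},"hand":{"type":"array"},"grip_force":{"type":"number"}},"required":["xyz","delta_rot","hand"]}

```bash
ls; mkdir -p pics; python3 - <<'E'
from rig import telemetry, eyes, ctrl
import cv2,numpy as np,pickle
fr={n:eyes.grab_frame(n) for n in("scene","side","wrist")}
pickle.dump(fr,open('f0.pkl','wb'))
for n,f in fr.items(): print(n,f['vfov'],f['cx'],f['cy'],np.round(f['R'],3).tolist(),np.round(f['t'],3))
s=telemetry.sense(); print(s)
im=np.hstack([fr['scene']['image'],fr['side']['image']])[:,:,::-1]
cv2.imwrite('pics/a.png',cv2.resize(fr['scene']['image'][:,:,::-1],(800,600),interpolation=cv2.INTER_CUBIC))
cv2.imwrite('pics/b.png',cv2.resize(fr['side']['image'][:,:,::-1],(800,600),interpolation=cv2.INTER_CUBIC))
E
```

```text
pics
scene 47.477366534503076 257.58435273615135 192.9663840429596 [[-0.878, 0.478, -0.019], [0.317, 0.553, -0.771], [-0.358, -0.683, -0.637]] [ 0.522 -0.107  1.263]
side 45.82602779743489 252.78255834744215 202.44315589960195 [[0.827, -0.562, -0.017], [-0.308, -0.429, -0.849], [0.47, 0.708, -0.528]] [-0.468  0.26   1.085]
wrist 63.76895781361483 255.99286610106276 195.3004863906597 [[0.355, 0.935, -0.0], [0.904, -0.343, 0.255], [0.238, -0.09, -0.967]] [-0.7   -0.029  0.389]
{'time': 0.15, 'q': array([ 6.73059485e+01,  2.17303885e+01,  9.93869545e+01, -2.04246045e-04,
        5.89284625e+01, -1.91097170e+00]), 'dq': array([-0.02794453, -0.07502543, -0.09741146, -0.08542082,  0.01082714,
       -0.00815464]), 'joint_torque': array([-6.84833085e-04, -7.64098191e+01, -4.34660125e+01,  6.50625327e-02,
        4.10105847e-02, -6.71141436e-06]), 'tcp_pos': array([0.24831591, 0.65418182, 0.23046225]), 'orientation': array([[-9.34931153e-01,  3.54829038e-01, -3.05621358e-04],
       [ 3.54829169e-01,  9.34930861e-01, -7.38738496e-04],
       [ 2.36089695e-05, -7.99113006e-04, -9.99999680e-01]]), 'wrist_force': array([-0.26021317,  0.36831023,  0.32315436]), 'ft_torque': array([ 0.02403444, -0.02557484,  0.03341661]), 'gripper_force': 0.0, 'grip_width': 1.003021274750011}
```

View pics/a.png

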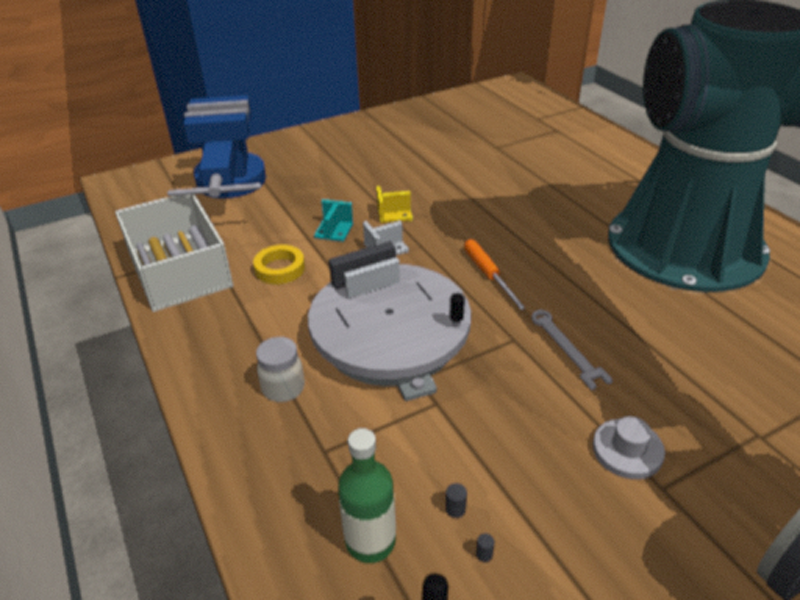

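View pics/b.png

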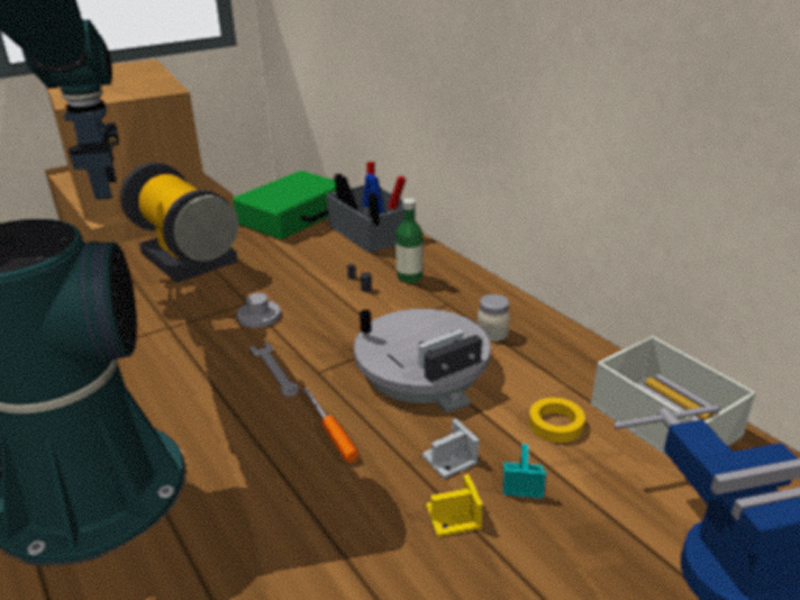

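Scene picture, in 800x600 pixels: 
- Turntable centre is at (389,311), its peg at (457,300) and its pad and fence at (365,268). 
- Three bracket shapes: turquoise (335,218), yellow (394,204) and bare aluminium grey (385,237). Grey fits the description. In the side view it is at (452,450). 
- Next I'll turn these into positions and check the grey one in a crop.

```bash
cat > h.py <<'E'
import numpy as np, cv2
def foc(f): return f['image'].shape[0]/2/np.tan(np.radians(f['vfov']/2))
def ray(f,p):
    R=np.array(f['R']);t=np.array(f['t']);F=foc(f)
    p=np.atleast_2d(np.asarray(p,float))
    d=np.c_[(p[:,0]-f['cx'])/F,(p[:,1]-f['cy'])/F,np.ones(len(p))]@R
    return -R.T@t,d
def plane(f,p,z):
    c,d=ray(f,p); return c+d*((z-c[2])/d[:,2])[:,None]
def tri(f,p,g,q):
    c1,d1=ray(f,p);c2,d2=ray(g,q)
    A=np.c_[d1[0],-d2[0]];s=np.linalg.lstsq(A,c2-c1,rcond=None)[0]
    a=c1+s[0]*d1[0];b=c2+s[1]*d2[0]; return (a+b)/2,np.linalg.norm(a-b)
def proj(f,X):
    x=np.atleast_2d(X)@np.array(f['R']).T+f['t'];F=foc(f)
    return x[:,:2]/x[:,2:]*F+[f['cx'],f['cy']]
E
python3 - <<'E'
from h import *; import pickle
fr=pickle.load(open('f0.pkl','rb'));S,D=fr['scene'],fr['side']
k=.64
c=plane(S,[[389*k,311*k]],.056)[0];print('centre',c)
pk=tri(S,(457*k,297*k),D,(365*k,313*k));print('peg',pk,plane(S,[[457*k,297*k]],.112),plane(D,[[365*k,313*k]],.112))
# disc rim by grey mask, circle fit
for n,f in(('S',S),('D',D)):
    hsv=cv2.cvtColor(f['image'],cv2.COLOR_RGB2HSV)
    m=((hsv[:,:,1]<60)&(hsv[:,:,2]>70)).astype(np.uint8)
    u,v=proj(f,c)[0].astype(int)
    _,lab=cv2.connectedComponents(m,connectivity=4);mm=(lab==lab[v+6,u+6]).astype(np.uint8)
    cs,_=cv2.findContours(mm,cv2.RETR_EXTERNAL,cv2.CHAIN_APPROX_NONE)
    P=plane(f,max(cs,key=cv2.contourArea)[:,0],.056)
    cc=c[:2].copy()
    for _ in range(30):
        r=np.hypot(*(P[:,:2]-cc).T);Q=P[abs(r-.125)<.012,:2]
        A=np.c_[2*Q,np.ones(len(Q))];s=np.linalg.lstsq(A,(Q**2).sum(1),rcond=None)[0];cc=s[:2]
    print(n,cc,np.sqrt(s[2]+cc@cc),len(Q))
for z in(.0,.05): print('brk',plane(S,[[385*k,240*k]],z)[0],plane(D,[[452*k,450*k]],z)[0])
o={'tape':((279,264),.012),'jar':((280,385),.02),'hub':((628,450),.01),'sa':((456,500),.02),'sd':((480,258),.01),'sdtip':((520,305),.01),'wr':((542,316),0),'wr2':((597,378),0),'teal':((335,225),.02),'yel':((394,208),.02),'bottle':((370,545),.0)}
for n,(p,z) in o.items(): print(n,plane(S,[[p[0]*k,p[1]*k]],z)[0][:2].round(3))
im=S['image'][110:200,195:315,::-1];jm=D['image'][260:350,260:380,::-1]
cv2.imwrite('pics/c.png',np.hstack([cv2.resize(x,None,fx=3.3,fy=3.3,interpolation=cv2.INTER_CUBIC) for x in(im,jm)]))
E
```

```text
centre [ 0.59374862 -0.04269136  0.056     ]
peg (array([0.52164151, 0.03227096, 0.10737499]), np.float64(0.0025698036439103823)) [[0.52366021 0.03763991 0.112     ]] [[0.51884026 0.02504777 0.112     ]]
S [ 0.5983308  -0.03319418] 0.12842783774470287 219
D [-0.00333855  0.00026451] 0.12440813956567216 27
brk [ 0.47494278 -0.28947097  0.        ] [ 5.02238307e-01 -2.55986816e-01  1.11022302e-16]
brk [ 0.50700666 -0.22377332  0.05      ] [ 0.46756615 -0.29819118  0.05      ]
tape [ 0.681 -0.302]
jar [ 0.787 -0.013]
hub [0.429 0.312]
sa [0.669 0.272]
sd [ 0.36 -0.14]
sdtip [0.376 0.002]
wr [0.354 0.034]
wr2 [0.369 0.185]
teal [ 0.547 -0.356]
yel [ 0.421 -0.353]
bottle [0.782 0.264]
```

View pics/c.png

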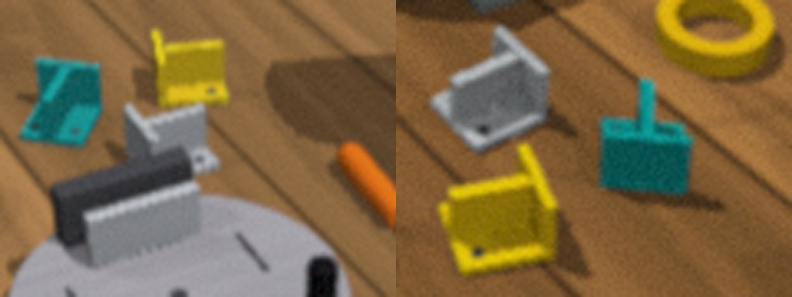

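The crop confirms it: the bare grey bracket is at (167,140) in the left half, with yellow at (190,72) and turquoise at (65,105). It stands right of the turntable at about (0.49, -0.26). The peg is at about (0.522, 0.034), so I'm moving above it.

>>> arm_command(
  xyz=[
    [-0.119,-0.12,0.0075],
    [-0.119,-0.12,0.0075],
    [-0.119,-0.12,0.0075],
    [-0.119,-0.12,0.0075],
    [-0.119,-0.12,0.0075],
    [-0.119,-0.12,0.0075],
    [-0.119,-0.12,0.0075],
    [-0.119,-0.12,0.0075],
    [-0.119,-0.12,0.0075],
    [-0.119,-0.12,0.0075],
    [-0.119,-0.12,0.0075],
    [-0.119,-0.12,0.0075],
    [-0.119,-0.12,0.0075],
    [-0.119,-0.12,0.0075],
    [-0.119,-0.12,0.0075],
    [-0.119,-0.12,0.0075],
    [-0.119,-0.12,0.0075],
    [-0.119,-0.12,0.0075],
    [-0.119,-0.12,0.0075],
    [-0.119,-0.12,0.0075],
  ],
  delta_rot=[
    [0,0,0],
    [0,0,0],
    [0,0,0],
    [0,0,0],
    [0,0,0],
    [0,0,0],
    [0,0,0],
    [0,0,0],
    [0,0,0],
    [0,0,0],
    [0,0,0],
    [0,0,0],
    [0,0,0],
    [0,0,0],
    [0,0,0],
    [0,0,0],
    [0,0,0],
    [0,0,0],
    [0,0,0],
    [0,0,0],
  ],
  hand=[1,1,1,1,1,1,1,1,1,1,1,1,1,1,1,1,1,1,1,1],
)

```text
time: 1.82
tcp_pos: [0.5234, 0.035, 0.2009]
orientation: [[-0.935, 0.355, -0.0], [0.355, 0.935, 0.0], [0.0, 0.0, -1.0]]
wrist_force: [0.4, -0.5, 1.0]
grip_width: 1.0
gripper_force: 0.0
```

>>> arm_command(
  xyz=[
    [0,0,0],
    [0,0,0],
    [0,0,0],
    [0,0,0],
    [0,0,0],
    [0,0,0],
    [0,0,0],
  ],
  delta_rot=[
    [0,0,0.057],
    [0,0,0.057],
    [0,0,0.057],
    [0,0,0.057],
    [0,0,0.057],
    [0,0,0],
    [0,0,0],
  ],
  hand=[1,1,1,1,1,1,1],
)

```text
time: 2.4
tcp_pos: [0.523, 0.0368, 0.2008]
orientation: [[-0.691, 0.723, -0.0], [0.723, 0.691, 0.0], [0.0, -0.0, -1.0]]
wrist_force: [0.2, 0.0, -0.3]
grip_width: 1.0
gripper_force: 0.0
```

```bash
python3 - <<'E'
from rig import telemetry, eyes
import cv2,pickle,numpy as np
w=eyes.grab_frame("wrist");pickle.dump(w,open('w1.pkl','wb'))
cv2.imwrite('pics/d.png',w['image'][:,:,::-1])
s=telemetry.sense();print(s['time'],s['tcp_pos'],s['orientation'][:,0],s['q'].round(1))
E
```

```text
2.45 [0.52303282 0.03677596 0.20087964] [-6.91479989e-01  7.22395611e-01  7.91821213e-05] [  1.5   8.2 120.5  -0.   51.2 -42.3]
```

View pics/d.png

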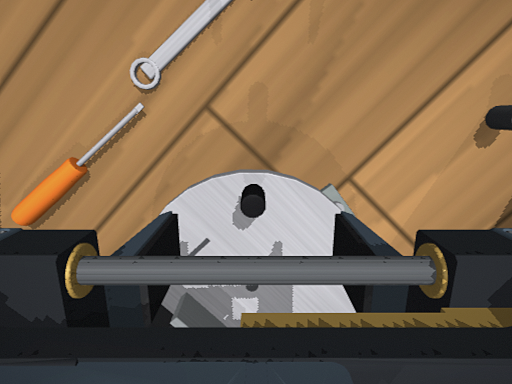

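Wrist picture: the peg's top is the dark round end at about (252,205), with the shaft running up to (255,188). The deck centre dot is at (252,287) and the disc rim arcs over the top at (255,173).

```bash
python3 - <<'E'
from h import *; import pickle
w=pickle.load(open('w1.pkl','rb'))
print('dot',plane(w,[[252,287]],.056)[0],'peg',plane(w,[[253,205]],.112)[0],'pegbottom',plane(w,[[255,190]],.07)[0])
im=w['image'];hsv=cv2.cvtColor(im,cv2.COLOR_RGB2HSV)
m=((hsv[:,:,2]<60)).astype(np.uint8);m[225:]=0
n,l,st,ct=cv2.connectedComponentsWithStats(m);k=l[200,253];print(st[k],ct[k])
# rim: first grey (low saturation) pixel per column
P=[]
for u in range(170,325,3):
    v=np.where((hsv[120:230,u,1]<50)&(hsv[120:230,u,2]>120))[0]
    if len(v):P.append((u,v[0]+120))
Q=plane(w,P,.056)[:,:2]
from scipy.optimize import least_squares
r=least_squares(lambda c:np.hypot(*(Q-c).T)-.125,[.594,-.042],loss='soft_l1',f_scale=.001);print('centre',r.x,np.abs(r.fun).mean())
E
```

```text
dot [ 0.59558637 -0.04484168  0.056     ] peg [0.52151294 0.03523223 0.112     ] pegbottom [0.52100483 0.03796192 0.07      ]
[241 184  24  34 668] [252.52694611 200.54790419]
centre [ 0.59466909 -0.04388848] 0.0003666762628489051
```

>>> arm_command(
  xyz=[
    [0,-0.01,0.11],
    [0,0,0.11],
    [0,0,0.11],
    [0,0,0.11],
    [0,0,0.105],
    [0,0,0],
    [0,0,0],
    [0,0,0],
    [0,0,0],
    [0,0,0],
    [0,0,0],
    [0,0,0],
  ],
  delta_rot=[
    [0,0,0],
    [0,0,0],
    [0,0,0],
    [0,0,0],
    [0,0,0],
    [0,0,0],
    [0,0,0],
    [0,0,0],
    [0,0,0],
    [0,0,0],
    [0,0,0],
    [0,0,0],
  ],
  hand=[1,1,1,1,1,-1,-1,-1,-1,-1,-1,-1],
  grip_force=12,
)

```text
time: 3.45
tcp_pos: [0.522, 0.0354, 0.0926]
orientation: [[-0.689, 0.724, 0.001], [0.724, 0.689, 0.0], [-0.001, 0.001, -1.0]]
wrist_force: [-0.0, 0.1, 0.1]
grip_width: 0.518
gripper_force: 0.0
```

>>> arm_command(
  xyz=[
    [0,0,0],
    [0,0,0],
    [0,0,0],
    [0,0,0],
    [0,0,0],
    [-0.0013,-0.037,0],
    [-0.0013,-0.037,0],
    [-0.0013,-0.037,0],
    [-0.0013,-0.037,0],
    [-0.0013,-0.037,0],
    [-0.0013,-0.037,0],
    [-0.0013,-0.037,0],
    [-0.0013,-0.037,0],
    [-0.0013,-0.037,0],
    [-0.0013,-0.037,0],
    [-0.0013,-0.037,0],
    [-0.0013,-0.037,0],
    [-0.0013,-0.037,0],
    [-0.0013,-0.037,0],
    [-0.0013,-0.037,0],
  ],
  delta_rot=[
    [0,0,0],
    [0,0,0],
    [0,0,0],
    [0,0,0],
    [0,0,0],
    [0,0,-0.0444],
    [0,0,-0.0444],
    [0,0,-0.0444],
    [0,0,-0.0444],
    [0,0,-0.0444],
    [0,0,-0.0444],
    [0,0,-0.0444],
    [0,0,-0.0444],
    [0,0,-0.0444],
    [0,0,-0.0444],
    [0,0,-0.0444],
    [0,0,-0.0444],
    [0,0,-0.0444],
    [0,0,-0.0444],
    [0,0,-0.0444],
  ],
  hand=[-1,-1,-1,-1,-1,-1,-1,-1,-1,-1,-1,-1,-1,-1,-1,-1,-1,-1,-1,-1],
)

```text
time: 5.12
tcp_pos: [0.4893, -0.0661, 0.0915]
orientation: [[-0.972, -0.237, -0.005], [-0.237, 0.972, 0.001], [0.005, 0.002, -1.0]]
wrist_force: [-14.1, 5.6, 15.4]
grip_width: 0.241
gripper_force: 12.0
```

>>> arm_command(
  xyz=[
    [0,-0.0185,0],
    [0,-0.0185,0],
    [0,-0.0185,0],
    [0,-0.0185,0],
    [0,0,0],
    [0,0,0],
  ],
  delta_rot=[
    [0,0,-0.0222],
    [0,0,-0.0222],
    [0,0,-0.0222],
    [0,0,-0.0222],
    [0,0,0],
    [0,0,0],
  ],
  hand=[-1,-1,-1,-1,-1,-1],
)

```text
time: 5.62
tcp_pos: [0.4938, -0.0807, 0.0914]
orientation: [[-0.93, -0.367, -0.005], [-0.367, 0.93, 0.0], [0.004, 0.002, -1.0]]
wrist_force: [-14.0, -5.8, 9.3]
grip_width: 0.238
gripper_force: 12.0
```

>>> arm_command(
  xyz=[
    [0,-0.0185,0],
    [0,-0.0185,0],
    [0,-0.0185,0],
    [0,-0.0185,0],
    [0,-0.0185,0],
    [0,0,0],
  ],
  delta_rot=[
    [0,0,-0.0222],
    [0,0,-0.0222],
    [0,0,-0.0222],
    [0,0,-0.0222],
    [0,0,-0.0222],
    [0,0,0],
  ],
  hand=[-1,-1,-1,-1,-1,-1],
)

```text
time: 6.12
tcp_pos: [0.5018, -0.0975, 0.0914]
orientation: [[-0.851, -0.524, -0.005], [-0.524, 0.851, 0.0], [0.004, 0.003, -1.0]]
wrist_force: [-12.7, -7.4, 7.3]
grip_width: 0.239
gripper_force: 12.0
```

>>> arm_command(
  xyz=[
    [0,-0.0185,0],
    [0,-0.0185,0],
    [0,-0.0185,0],
    [0,-0.0185,0],
    [0,0,0],
  ],
  delta_rot=[
    [0,0,-0.0222],
    [0,0,-0.0222],
    [0,0,-0.0222],
    [0,0,-0.0222],
    [0,0,0],
  ],
  hand=[-1,-1,-1,-1,-1],
)

```text
time: 6.53
tcp_pos: [0.5093, -0.1084, 0.0912]
orientation: [[-0.771, -0.637, -0.007], [-0.637, 0.771, 0.003], [0.004, 0.007, -1.0]]
wrist_force: [-17.7, 15.7, 20.9]
grip_width: 0.257
gripper_force: 12.0
```

>>> arm_command(
  xyz=[
    [0,0,0],
    [0,0,0],
    [0,0,0],
    [0,0,0],
    [0,0,0],
    [0,0,0],
    [0,0,0],
    [0,0,-0.09],
    [0,0,-0.11],
    [0,0,-0.11],
    [0,0,-0.11],
    [0,0,-0.11],
    [0,0,-0.11],
  ],
  delta_rot=[
    [0,0,0],
    [0,0,0],
    [0,0,0],
    [0,0,0],
    [0,0,0],
    [0,0,0],
    [0,0,0],
    [0,0,0],
    [0,0,0],
    [0,0,0],
    [0,0,0],
    [0,0,0],
    [0,0,0],
  ],
  hand=[1,1,1,1,1,1,1,1,1,1,1,1,1],
)

```text
time: 7.62
tcp_pos: [0.512, -0.1094, 0.2211]
orientation: [[-0.772, -0.636, 0.0], [-0.636, 0.772, -0.0], [-0.0, -0.0, -1.0]]
wrist_force: [0.4, -0.4, 1.0]
grip_width: 0.999
gripper_force: 0.0
```

>>> arm_command(
  xyz=[
    [0.07,-0.066,0],
    [0.07,-0.066,0],
    [0.07,-0.066,0],
    [0.07,-0.066,0],
    [0.07,-0.066,0],
    [0.07,-0.066,0],
    [0.07,-0.066,0],
    [0.07,-0.066,0],
    [0,0,0],
    [0,0,0],
    [0,0,0],
    [0,0,0],
    [0,0,0],
    [0,0,0],
    [0,0,0],
    [0,0,0],
    [0,0,0],
    [0,0,0],
  ],
  delta_rot=[
    [0,0,0],
    [0,0,0],
    [0,0,0],
    [0,0,0],
    [0,0,0],
    [0,0,0],
    [0,0,0],
    [0,0,0],
    [0,0,0.055],
    [0,0,0.055],
    [0,0,0.055],
    [0,0,0.055],
    [0,0,0.055],
    [0,0,0.055],
    [0,0,0.055],
    [0,0,0.055],
    [0,0,0],
    [0,0,0],
  ],
  hand=[1,1,1,1,1,1,1,1,1,1,1,1,1,1,1,1,1,1],
)

```text
time: 9.12
tcp_pos: [0.4928, -0.2621, 0.2199]
orientation: [[-1.0, -0.001, -0.0], [-0.001, 1.0, -0.0], [0.0, -0.0, -1.0]]
wrist_force: [-0.1, -0.1, -0.0]
grip_width: 1.005
gripper_force: 0.0
```

```bash
python3 - <<'E'
from rig import telemetry, eyes
import cv2,pickle,numpy as np
fr={n:eyes.grab_frame(n) for n in("scene","side","wrist")};pickle.dump(fr,open('f1.pkl','wb'))
a=fr['wrist']['image'][:300,:,::-1];b=fr['scene']['image'][140:260,170:330,::-1]
cv2.imwrite('pics/e.png',cv2.hconcat([a,cv2.resize(b,(280,210)) if 0 else cv2.copyMakeBorder(cv2.resize(b,(280,210)),0,90,0,0,0)]))
s=telemetry.sense();print(s['time'],s['tcp_pos'],s['orientation'].round(3),s['q'].round(1))
E
```

```text
9.2667 [ 0.49279645 -0.26213482  0.21993755] [[-1. -0. -0.]
 [-0.  1.  0.]
 [ 0.  0. -1.]] [ -30.4    9.8  116.3    0.    53.9 -120.4]
```

View pics/e.png

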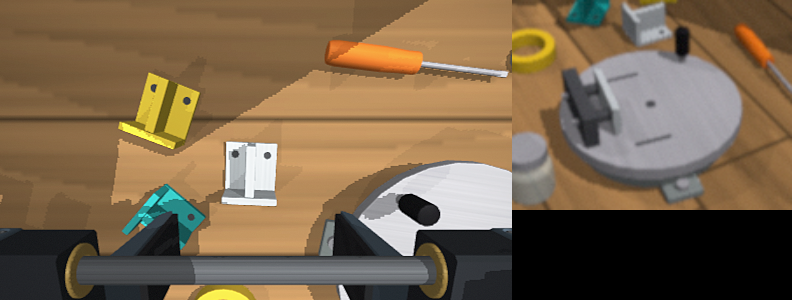

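The wrist view shows the grey-white bracket at (250,175), with its flange on the far side at rows 190-207. The turntable is now turned, with the fence pointing away from the robot in the scene inset. I'll read exact bracket corners from an enlarged crop.

```bash
python3 - <<'E'
import cv2,pickle
fr=pickle.load(open('f1.pkl','rb'))
a=fr['wrist']['image'][130:215,210:290,::-1];b=fr['scene']['image'][165:255,195:320,::-1]
cv2.imwrite('pics/f.png',cv2.hconcat([cv2.resize(a,(400,425),interpolation=cv2.INTER_CUBIC),cv2.copyMakeBorder(cv2.resize(b,(400,288),interpolation=cv2.INTER_CUBIC),0,137,0,0,0)]))
E
```

```text
(no output)
```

View pics/f.png

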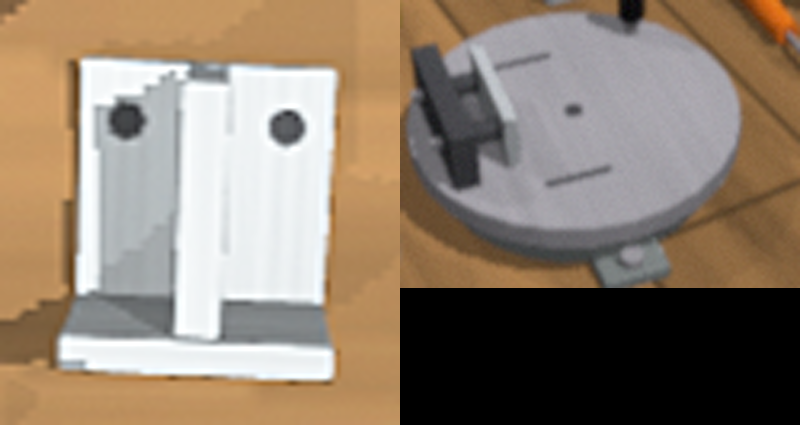

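```bash
python3 - <<'E'
from h import *; import pickle
fr=pickle.load(open('f1.pkl','rb'));w,S=fr['wrist'],fr['scene']
cr=lambda a:np.array(a)/5+[210,130]
def ang(a,b): d=b-a;return np.degrees(np.arctan2(d[1],d[0])).round(2)
P=plane(w,cr([[80,60],[337,68]]),.008);print('back',P,ang(P[1],P[0])+90,np.linalg.norm(P[0]-P[1]))
P=plane(w,cr([[205,80],[197,338]]),.048);print('rib',P,ang(*P),np.linalg.norm(P[0]-P[1]))
P=plane(w,cr([[58,370],[333,380]]),.05);print('flange',P,ang(P[0],P[1])-90,np.linalg.norm(P[0]-P[1]),P.mean(0))
sc=lambda a:np.array(a)/3.2+[195,165]
print('dot',plane(S,sc([[572,110]]),.056)[0])
for a in([[550,55],[495,67]],[[610,168],[547,185]]):
    P=plane(S,sc(a),.056);print('slot',ang(*P),P.mean(0))
P=plane(S,sc([[475,46],[513,118]]),.102);print('pad top',P,ang(P[1],P[0])+0,np.linalg.norm(P[0]-P[1]))
# peg in wrist view: top end
print('peg',plane(w,[[430,214]],.112)[0])
E
```

```text
back [[ 0.45302113 -0.29680232  0.008     ]
 [ 0.45482066 -0.23670601  0.008     ]] -1.7199999999999989 0.060123248259272656
rib [[ 0.45363938 -0.26701264  0.048     ]
 [ 0.50945054 -0.26893263  0.048     ]] -1.97 0.055844174855746644
flange [[ 0.51614951 -0.29919724  0.05      ]
 [ 0.5183847  -0.23925607  0.05      ]] -2.1400000000000006 0.059982836535715664 [ 0.5172671  -0.26922666  0.05      ]
dot [0.33750991 0.10561435 0.056     ]
slot -11.38 [0.33212997 0.04131692 0.056     ]
slot -9.44 [0.38047856 0.16377515 0.056     ]
pad top [[0.39266123 0.05307855 0.102     ]
 [0.4192188  0.13076973 0.102     ]] -108.87 0.08210495027043305
peg [ 0.50704068 -0.10728976  0.112     ]
```

>>> arm_command(
  xyz=[
    [0.0565,-0.029,0],
    [0,0,0.115],
    [0,0,0.12],
    [0,0,0.12],
    [0,0,0.12],
    [0,0,0.12],
    [0,0,0.12],
    [0,0,0.12],
    [0,0,0.11],
    [0,0,0],
    [0,0,0],
    [0,0,0],
    [0,0,0],
    [0,0,0],
    [0,0,0],
    [0,0,0],
    [0,0,0],
    [0,0,0],
  ],
  delta_rot=[
    [0,0,0.0217],
    [0,0,0],
    [0,0,0],
    [0,0,0],
    [0,0,0],
    [0,0,0],
    [0,0,0],
    [0,0,0],
    [0,0,0],
    [0,0,0],
    [0,0,0],
    [0,0,0],
    [0,0,0],
    [0,0,0],
    [0,0,0],
    [0,0,0],
    [0,0,0],
    [0,0,0],
  ],
  hand=[0,0,0,0,0,0,0,0,0,0,-1,-1,-1,-1,-1,-1,-1,-1],
  grip_force=40,
)

```text
time: 10.77
tcp_pos: [0.4819, -0.2682, 0.0317]
orientation: [[-0.999, 0.036, 0.001], [0.036, 0.999, -0.001], [-0.001, -0.0, -1.0]]
wrist_force: [-2.3, 0.2, 9.9]
grip_width: 0.107
gripper_force: 40.0
```

```bash
python3 - <<'E'
from h import *; import pickle
fr=pickle.load(open('f1.pkl','rb'));S=fr['scene']
def ang(a,b): d=b-a;return np.degrees(np.arctan2(d[1],d[0])).round(2)
sc=lambda a:(np.array(a)-[400,0])/3.2+[195,165]
print('dot',plane(S,sc([[572,110]]),.056)[0])
for a in([[550,55],[495,67]],[[610,168],[547,185]]):
    P=plane(S,sc(a),.056);print('slot',ang(*P),P.mean(0))
P=plane(S,sc([[475,46],[513,118]]),.102);print('pad top',P,ang(P[0],P[1])-90,np.linalg.norm(P[0]-P[1]),P.mean(0))
E
```

```text
dot [ 0.59475842 -0.04184621  0.056     ]
slot -10.19 [ 0.60082791 -0.1133019   0.056     ]
slot -7.98 [0.62426348 0.02469377 0.056     ]
pad top [[ 0.64689446 -0.09339838  0.102     ]
 [ 0.65797464 -0.00600843  0.102     ]] -7.230000000000004 0.08808957888984693 [ 0.65243455 -0.0497034   0.102     ]
```

>>> arm_command(
  xyz=[
    [0,0,-0.06],
    [0,0,-0.14],
    [0,0,-0.14],
    [0,0,-0.14],
    [0,0,-0.14],
    [0,0,-0.14],
    [0,0,-0.14],
    [0,0,-0.14],
    [-0.122,0.053,0],
    [-0.122,0.053,0],
    [-0.122,0.053,0],
    [-0.122,0.053,0],
    [-0.122,0.053,0],
    [-0.122,0.053,0],
    [-0.122,0.053,0],
    [-0.122,0.053,0],
    [0,0,0],
    [0,0,0],
    [0,0,0],
  ],
  delta_rot=[
    [0,0,0],
    [0,0,0],
    [0,0,0],
    [0,0,0],
    [0,0,0],
    [0,0,0],
    [0,0,0],
    [0,0,0],
    [0,0,0],
    [0,0,0],
    [0,0,0],
    [0,0,0],
    [0,0,0],
    [0,0,0],
    [0,0,0],
    [0,0,0],
    [0,0,0],
    [0,0,0],
    [0,0,0],
  ],
  hand=[-1,-1,-1,-1,-1,-1,-1,-1,-1,-1,-1,-1,-1,-1,-1,-1,-1,-1,-1],
)

```text
time: 12.35
tcp_pos: [0.679, -0.1901, 0.239]
orientation: [[-0.999, 0.036, -0.001], [0.036, 0.999, 0.0], [0.001, 0.0, -1.0]]
wrist_force: [0.6, 0.5, -2.0]
grip_width: 0.108
gripper_force: 40.0
```

```bash
python3 - <<'E'
from rig import telemetry, eyes
import cv2,pickle,numpy as np
w=eyes.grab_frame('wrist');pickle.dump(w,open('w2.pkl','wb'))
cv2.imwrite('pics/g.png',cv2.resize(w['image'][50:300,200:512,::-1],(749,600),interpolation=cv2.INTER_CUBIC))
s=telemetry.sense();print(s['time'],s['tcp_pos'],s['orientation'].round(4),s['q'].round(1),s['grip_width'],s['wrist_force'])
E
```

```text
12.4 [ 0.67878409 -0.19034     0.23906792] [[-9.993e-01  3.640e-02 -6.000e-04]
 [ 3.640e-02  9.993e-01  1.000e-04]
 [ 6.000e-04  1.000e-04 -1.000e+00]] [ -17.6   21.7   98.5   -0.    59.9 -105.5] 0.10818443190115982 [-0.18945749 -0.15426615 -2.91771513]
```

View pics/g.png

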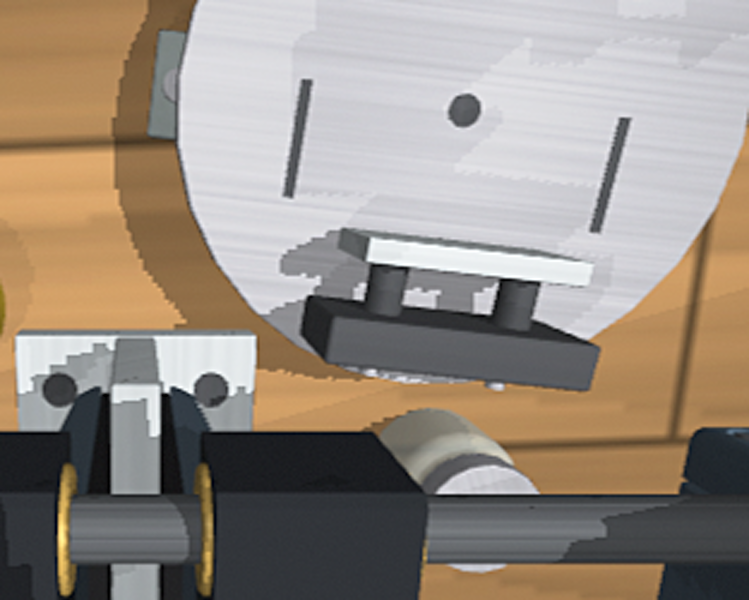

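View: the deck centre dot is at (464,110), with slots (307,80)-(289,197) and (625,118)-(597,232). The pad's top front edge runs (370,236)-(593,264). The held bracket hangs level at the lower left.

```bash
python3 - <<'E'
from h import *; import pickle
w=pickle.load(open('w2.pkl','rb'))
def ang(a,b): d=b-a;return np.degrees(np.arctan2(d[1],d[0])).round(2)
sc=lambda a:np.array(a)/2.4+[200,50]
C=plane(w,sc([[464,110]]),.056)[0];print('dot',C)
for a in([[307,80],[289,197]],[[625,118],[597,232]]):
    P=plane(w,sc(a),.056);print('slot',ang(*P),P.mean(0))
for a in([[370,236],[593,264]],[[372,262],[590,286]]):
    P=plane(w,sc(a),.102);print('pad top',P,ang(P[0],P[1])-90,np.linalg.norm(P[0]-P[1]),P.mean(0))
hsv=cv2.cvtColor(w['image'],cv2.COLOR_RGB2HSV)
Q=[]
for v in range(60,170,3):
    u=np.where((hsv[v,240:330,1]<30)&(hsv[v,240:330,2]>150))[0]
    if len(u):Q.append((u[0]+240,v))
Q=plane(w,Q,.056)[:,:2]
from scipy.optimize import least_squares
r=least_squares(lambda c:np.hypot(*(Q-c).T)-.125,[.594,-.042],loss='soft_l1',f_scale=.001);print('centre',r.x,np.abs(r.fun).mean())
# held bracket back foot edge, z underside = tcp-.0307+.008
P=plane(w,sc([[17,332],[256,332]]),.239-.0317+.008);print('foot',P,ang(P[1],P[0])+90)
E
```

```text
dot [ 0.59427897 -0.04408115  0.056     ]
slot -7.96 [ 0.60407086 -0.11564072  0.056     ]
slot -7.1 [0.62451921 0.02292388 0.056     ]
pad top [[ 0.64168872 -0.09668045  0.102     ]
 [ 0.65578313 -0.00857208  0.102     ]] -9.090000000000003 0.08922856835708846 [ 0.64873593 -0.05262627  0.102     ]
pad top [[ 0.65188734 -0.09543593  0.102     ]
 [ 0.66452913 -0.00869437  0.102     ]] -8.290000000000006 0.08765793689487418 [ 0.65820824 -0.05206515  0.102     ]
centre [ 0.59334413 -0.04301514] 0.0008369117841379129
foot [[ 0.64868043 -0.21755809  0.2153    ]
 [ 0.65077943 -0.15906652  0.2153    ]] -2.0600000000000023
```

>>> arm_command(
  xyz=[
    [0.05,0.089,0],
    [0.05,0.089,0],
    [0.05,0.089,0],
    [0.05,0.089,0],
    [0.05,0.089,0],
    [0.05,0.089,0],
    [0.05,0.089,0],
    [0.05,0.089,0],
    [0,0,0],
    [0,0,0],
    [0,0,0],
    [0,0,0.12],
    [0,0,0.12],
    [0,0,0.12],
    [0,0,0.12],
    [0,0,0.12],
    [0,0,0.117],
    [0,0,0],
    [0,0,0],
    [0,0,0],
  ],
  delta_rot=[
    [0,0,0],
    [0,0,0],
    [0,0,0],
    [0,0,0],
    [0,0,0],
    [0,0,0],
    [0,0,0],
    [0,0,0],
    [0,0,0.0345],
    [0,0,0.0345],
    [0,0,0],
    [0,0,0],
    [0,0,0],
    [0,0,0],
    [0,0,0],
    [0,0,0],
    [0,0,0],
    [0,0,0],
    [0,0,0],
    [0,0,0],
  ],
  hand=[-1,-1,-1,-1,-1,-1,-1,-1,-1,-1,-1,-1,-1,-1,-1,-1,-1,-1,-1,-1],
)

```text
time: 14.07
tcp_pos: [0.6054, -0.0454, 0.0969]
orientation: [[-0.99, 0.144, 0.001], [0.144, 0.99, -0.0], [-0.001, 0.0, -1.0]]
wrist_force: [0.5, -1.0, -2.4]
grip_width: 0.102
gripper_force: 40.0
```

```bash
cat > st.py <<'E'
from rig import telemetry
import numpy as np
s=telemetry.sense();p=s['tcp_pos'];a=np.radians(-8.3);x=np.array([np.cos(a),np.sin(a)]);y=np.array([-x[1],x[0]])
d=p[:2]-[.5945,-.0438];R=s['orientation'];F=s['wrist_force'];v=np.round
print(v(s['time'],2),'tcp',v(p,4),'deck mm',v(1e3*d@x,2),v(1e3*d@y,2),'yaw',v(np.degrees(np.arctan2(-R[1,0],-R[0,0])),2),'tilt',v(R[:2,2],4),'Fx,y,z deck',v([F[:2]@x,F[:2]@y,F[2]],2),'T',v(s['ft_torque'],2),'grip',s['grip_width'],s['gripper_force'])
E
python3 st.py; python3 -c "
from rig import eyes;import cv2
f=eyes.grab_frame('scene')['image'];g=eyes.grab_frame('side')['image']
cv2.imwrite('pics/h.png',cv2.hconcat([cv2.resize(i,(400,400),interpolation=cv2.INTER_CUBIC)[:,:,::-1] for i in(f[130:250,190:310],g[170:290,220:340])]))"
```

```text
14.07 tcp [ 0.6054 -0.0454  0.0969] deck mm 11.04 -0.02 yaw -8.27 tilt [ 0.0011 -0.0002] Fx,y,z deck [ 0.66 -0.95 -2.43] T [-0.03  0.01  0.03] grip 0.10217541631203514 39.99923586845398
```

View pics/h.png

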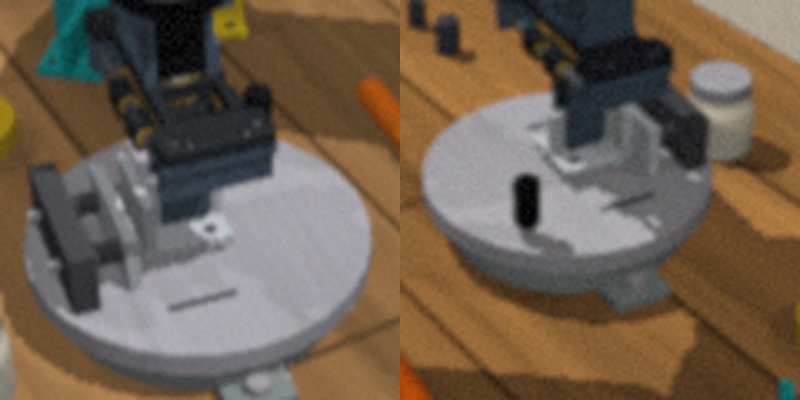

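The bracket hovers just above the deck, with its flange parallel to the pad and a clear gap. Lowering it gently.

>>> arm_command(
  xyz=[
    [0,0,0.015],
    [0,0,0.015],
    [0,0,0.008],
    [0,0,0],
    [0,0,0],
  ],
  delta_rot=[
    [0,0,0],
    [0,0,0],
    [0,0,0],
    [0,0,0],
    [0,0,0],
  ],
  hand=[-1,-1,-1,-1,-1],
)

```text
time: 14.58
tcp_pos: [0.6048, -0.045, 0.0879]
orientation: [[-0.99, 0.144, -0.0], [0.144, 0.99, -0.0], [0.0, -0.0, -1.0]]
wrist_force: [0.5, -0.2, -2.5]
grip_width: 0.109
gripper_force: 40.0
```

```bash
python3 st.py
```

```text
14.58 tcp [ 0.6048 -0.045   0.0879] deck mm 10.37 0.3 yaw -8.28 tilt [-0.0002 -0.    ] Fx,y,z deck [ 0.49 -0.17 -2.5 ] T [0.04 0.05 0.09] grip 0.10931917776333631 39.99930202960968
```

>>> arm_command(
  xyz=[
    [0,0,0.003],
    [0,0,0],
    [0,0,0],
  ],
  delta_rot=[
    [0,0,0],
    [0,0,0],
    [0,0,0],
  ],
  hand=[-1,-1,-1],
)

```text
time: 14.83
tcp_pos: [0.6049, -0.045, 0.0878]
orientation: [[-0.99, 0.144, -0.0], [0.144, 0.99, -0.0], [0.0, -0.0, -1.0]]
wrist_force: [-3.3, 0.7, 5.8]
grip_width: 0.108
gripper_force: 40.0
```

>>> arm_command(
  xyz=[
    [0,0,0.003],
    [0,0,0],
    [0,0,0],
  ],
  delta_rot=[
    [0,0,0],
    [0,0,0],
    [0,0,0],
  ],
  hand=[-1,-1,-1],
)

```text
time: 15.08
tcp_pos: [0.6049, -0.045, 0.0877]
orientation: [[-0.99, 0.144, -0.0], [0.144, 0.99, 0.0], [0.0, -0.0, -1.0]]
wrist_force: [-8.0, 1.8, 16.6]
grip_width: 0.106
gripper_force: 40.0
```

>>> arm_command(
  xyz=[
    [0,0,-0.0045],
    [0,0,0],
    [0,0,0],
    [-0.012,0,0],
    [-0.012,0,0],
    [-0.01,0,0],
    [0,0,0],
    [0,0,0],
    [0,0,0],
  ],
  delta_rot=[
    [0,0,0],
    [0,0,0],
    [0,0,0],
    [0,0,0],
    [0,0,0],
    [0,0,0],
    [0,0,0],
    [0,0,0],
    [0,0,0],
  ],
  hand=[-1,-1,-1,-1,-1,-1,-1,-1,-1],
)

```text
time: 15.83
tcp_pos: [0.6116, -0.046, 0.0878]
orientation: [[-0.99, 0.144, -0.0], [0.144, 0.99, 0.0], [0.0, 0.0, -1.0]]
wrist_force: [-3.5, 0.3, 6.1]
grip_width: 0.109
gripper_force: 40.0
```

```bash
python3 st.py
```

```text
15.83 tcp [ 0.6116 -0.046   0.0878] deck mm 17.26 0.28 yaw -8.29 tilt [-0.0001  0.    ] Fx,y,z deck [-3.56 -0.21  6.08] T [ 0.05  0.42 -0.05] grip 0.10921223858745106 40.0009024143219
```

>>> arm_command(
  xyz=[
    [0,0,-0.0015],
    [0,0,0],
    [-0.005,0,0],
    [-0.005,0,0],
    [0,0,0],
    [0,0,0],
  ],
  delta_rot=[
    [0,0,0],
    [0,0,0],
    [0,0,0],
    [0,0,0],
    [0,0,0],
    [0,0,0],
  ],
  hand=[-1,-1,-1,-1,-1,-1],
)

```text
time: 16.33
tcp_pos: [0.6135, -0.0463, 0.0878]
orientation: [[-0.99, 0.144, -0.0], [0.144, 0.99, 0.0], [0.0, 0.0, -1.0]]
wrist_force: [-2.0, -0.1, 0.4]
grip_width: 0.108
gripper_force: 40.0
```

```bash
python3 st.py
```

```text
16.33 tcp [ 0.6135 -0.0463  0.0878] deck mm 19.11 0.3 yaw -8.29 tilt [-0.0003  0.0001] Fx,y,z deck [-1.97 -0.36  0.38] T [ 0.08  0.36 -0.02] grip 0.10839494773624912 39.999200105667114
```

>>> arm_command(
  xyz=[
    [-0.005,0,0],
    [-0.005,0,0],
    [0,0,0],
    [0,0,0],
  ],
  delta_rot=[
    [0,0,0],
    [0,0,0],
    [0,0,0],
    [0,0,0],
  ],
  hand=[-1,-1,-1,-1],
)

```text
time: 16.67
tcp_pos: [0.6147, -0.0465, 0.0878]
orientation: [[-0.99, 0.144, -0.002], [0.144, 0.99, 0.0], [0.002, -0.0, -1.0]]
wrist_force: [-8.6, 1.9, 6.3]
grip_width: 0.108
gripper_force: 40.0
```

```bash
python3 st.py
```

```text
16.67 tcp [ 0.6147 -0.0465  0.0878] deck mm 20.41 0.29 yaw -8.29 tilt [-0.0019  0.0003] Fx,y,z deck [-8.78  0.67  6.28] T [ 0.2   1.31 -0.11] grip 0.10824438452488434 40.000335574150085
```

>>> arm_command(
  xyz=[
    [0,0,-0.0015],
    [0,0,0],
    [-0.005,0,0],
    [-0.005,0,0],
    [-0.005,0,0],
    [-0.005,0,0],
    [0,0,0],
    [0,0,0],
    [0,0,0],
  ],
  delta_rot=[
    [0,0,0],
    [0,0,0],
    [0,0,0],
    [0,0,0],
    [0,0,0],
    [0,0,0],
    [0,0,0],
    [0,0,0],
    [0,0,0],
  ],
  hand=[-1,-1,-1,-1,-1,-1,-1,-1,-1],
)

```text
time: 17.42
tcp_pos: [0.6182, -0.047, 0.0879]
orientation: [[-0.99, 0.144, -0.003], [0.144, 0.99, 0.0], [0.003, -0.0, -1.0]]
wrist_force: [-9.6, 1.7, 4.9]
grip_width: 0.108
gripper_force: 40.0
```

```bash
python3 st.py
```

```text
17.42 tcp [ 0.6182 -0.047   0.0879] deck mm 23.88 0.29 yaw -8.3 tilt [-0.0029  0.0004] Fx,y,z deck [-9.7   0.33  4.92] T [ 0.27  1.62 -0.18] grip 0.10764861611427594 40.00012814998627
```

>>> arm_command(
  xyz=[
    [0,0,-0.0012],
    [0,0,0],
    [-0.005,0,0],
    [-0.005,0,0],
    [-0.005,0,0],
    [-0.0025,0,0],
    [0,0,0],
    [0,0,0],
    [0,0,0],
  ],
  delta_rot=[
    [0,0,0],
    [0,0,0],
    [0,0,0],
    [0,0,0],
    [0,0,0],
    [0,0,0],
    [0,0,0],
    [0,0,0],
    [0,0,0],
  ],
  hand=[-1,-1,-1,-1,-1,-1,-1,-1,-1],
)

```text
time: 18.17
tcp_pos: [0.6211, -0.0474, 0.0879]
orientation: [[-0.99, 0.144, -0.004], [0.144, 0.99, 0.001], [0.004, -0.0, -1.0]]
wrist_force: [-13.1, 1.7, 6.6]
grip_width: 0.106
gripper_force: 40.0
```

```bash
python3 st.py
```

```text
18.17 tcp [ 0.6211 -0.0474  0.0879] deck mm 26.8 0.28 yaw -8.3 tilt [-0.0042  0.0006] Fx,y,z deck [-13.18  -0.21   6.65] T [ 0.3   1.93 -0.21] grip 0.10601901158818919 40.00027120113373
```

>>> arm_command(
  xyz=[
    [0,0,-0.0015],
    [0,0,0],
    [0,0,0],
    [0,0,0],
    [0,0,0],
    [0,0,0],
    [0,0,0],
    [0,0,0],
    [0,0,0],
    [0,0,0],
    [0,0,0],
    [0,0,0],
  ],
  delta_rot=[
    [0,0,0],
    [0,0,0],
    [0,0,0],
    [0,0,0],
    [0,0,0],
    [0,0,0],
    [0,0,0],
    [0,0,0],
    [0,0,0],
    [0,0,0],
    [0,0,0],
    [0,0,0],
  ],
  hand=[-1,-1,-1,-1,-1,-1,-1,-1,-1,-1,-1,-1],
)

```text
time: 19.17
tcp_pos: [0.621, -0.0474, 0.0879]
orientation: [[-0.99, 0.144, -0.004], [0.144, 0.99, 0.001], [0.004, -0.0, -1.0]]
wrist_force: [-10.8, 1.9, 2.2]
grip_width: 0.107
gripper_force: 40.0
```

```bash
python3 st.py; python3 -c "
from rig import eyes;import cv2
f=eyes.grab_frame('scene')['image'];g=eyes.grab_frame('side')['image']
cv2.imwrite('pics/i.png',cv2.hconcat([cv2.resize(i,(400,400),interpolation=cv2.INTER_CUBIC)[:,:,::-1] for i in(f[160:230,190:260],g[180:250,260:330])]))"
```

```text
19.17 tcp [ 0.621  -0.0474  0.0879] deck mm 26.77 0.28 yaw -8.3 tilt [-0.0042  0.0006] Fx,y,z deck [-10.98   0.33   2.17] T [ 0.39  1.74 -0.18] grip 0.1067702862359614 39.99935746192932
```

View pics/i.png

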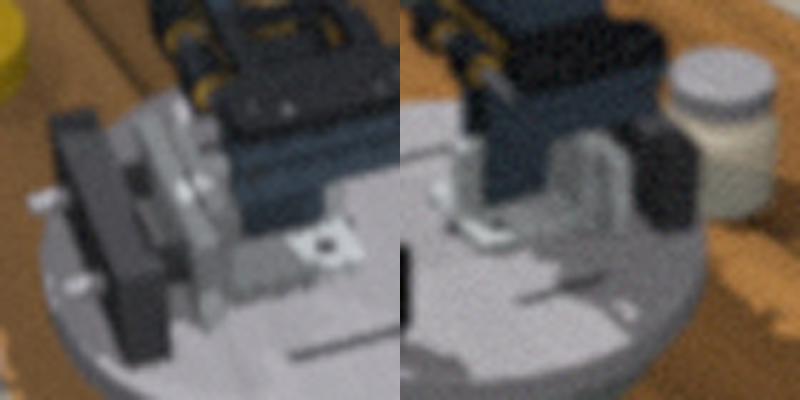

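The flange is flush on the pad, and the guide pins stick out behind the fence, so the pad has moved in. The horizontal push is about 11 N with little downward load. Now holding it for over three seconds.

>>> arm_command(
  xyz=[
    [0,0,0],
    [0,0,0],
    [0,0,0],
    [0,0,0],
    [0,0,0],
    [0,0,0],
    [0,0,0],
    [0,0,0],
    [0,0,0],
    [0,0,0],
    [0,0,0],
    [0,0,0],
    [0,0,0],
    [0,0,0],
    [0,0,0],
    [0,0,0],
    [0,0,0],
    [0,0,0],
    [0,0,0],
    [0,0,0],
  ],
  delta_rot=[
    [0,0,0],
    [0,0,0],
    [0,0,0],
    [0,0,0],
    [0,0,0],
    [0,0,0],
    [0,0,0],
    [0,0,0],
    [0,0,0],
    [0,0,0],
    [0,0,0],
    [0,0,0],
    [0,0,0],
    [0,0,0],
    [0,0,0],
    [0,0,0],
    [0,0,0],
    [0,0,0],
    [0,0,0],
    [0,0,0],
  ],
  hand=[-1,-1,-1,-1,-1,-1,-1,-1,-1,-1,-1,-1,-1,-1,-1,-1,-1,-1,-1,-1],
)

```text
time: 20.93
tcp_pos: [0.621, -0.0474, 0.0879]
orientation: [[-0.99, 0.144, -0.004], [0.144, 0.99, 0.001], [0.004, -0.0, -1.0]]
wrist_force: [-11.4, 2.1, 2.3]
grip_width: 0.107
gripper_force: 40.0
```

>>> arm_command(
  xyz=[
    [0,0,0],
    [0,0,0],
    [0,0,0],
    [0,0,0],
    [0,0,0],
    [0,0,0],
    [0,0,0],
    [0,0,0],
    [0,0,0],
    [0,0,0],
    [0,0,0],
    [0,0,0],
    [0,0,0],
    [0,0,0],
    [0,0,0],
    [0,0,0],
    [0,0,0],
    [0,0,0],
    [0,0,0],
    [0,0,0],
  ],
  delta_rot=[
    [0,0,0],
    [0,0,0],
    [0,0,0],
    [0,0,0],
    [0,0,0],
    [0,0,0],
    [0,0,0],
    [0,0,0],
    [0,0,0],
    [0,0,0],
    [0,0,0],
    [0,0,0],
    [0,0,0],
    [0,0,0],
    [0,0,0],
    [0,0,0],
    [0,0,0],
    [0,0,0],
    [0,0,0],
    [0,0,0],
  ],
  hand=[-1,-1,-1,-1,-1,-1,-1,-1,-1,-1,-1,-1,-1,-1,-1,-1,-1,-1,-1,-1],
)

```text
time: 22.6
tcp_pos: [0.621, -0.0474, 0.0879]
orientation: [[-0.99, 0.144, -0.004], [0.144, 0.99, 0.001], [0.004, -0.0, -1.0]]
wrist_force: [-11.6, 2.3, 1.6]
grip_width: 0.108
gripper_force: 40.0
```

```bash
python3 st.py
```

```text
22.6 tcp [ 0.621  -0.0474  0.0879] deck mm 26.76 0.28 yaw -8.3 tilt [-0.0042  0.0006] Fx,y,z deck [-11.84   0.63   1.62] T [ 0.3   1.72 -0.17] grip 0.1077327520185982 39.99942719936371
```

```bash
python3 -c "
from rig import ctrl;print(ctrl.close_job())"
```

```text
the job is handed in; nothing more can be done
None
```

I turned the turntable to its end stop and handed the job in with the bracket still gripped, flat, centred and square on the pad. It had held a steady push of about 11 N at the wrist, roughly 10 N on the pad by estimate, for over 3 s.

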